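Zero the strip reader on its reference tile, then hold it over the test cassette

ROBOT

A 6-joint arm with a two-finger parallel gripper is mounted at the origin on a cart in front of the work surface, level with it; the furniture and walls round the work are solid. World frame = base frame: x ahead of the robot, y to its left, z up, the work surface at z = 0. Lengths are in m, angles in rad, forces in N, time in s.
With the tool pointing down it reaches from about 0.4 to 0.825 m from the base axis. Payload 7 kg.
Tool frame: the origin (TCP) lies midway between the tips of the shut fingers; the grasp point (between the pads) lies hold_point_z behind it (hold_point_z is the distance from the TCP to the grasp point, in m); z points along the fingers, y is the line along which they close (so a half turn about z gives the same grasp; the last joint's range is limited). The gripper opens to 88 mm and grips with 3 to 60 N. Pads are 19 mm wide; open, the fingers measure 130 mm over their backs; the gripper's body (78 mm by 193 mm) begins 47 mm behind the grasp point.
Start: joints at [-1.012, 0.359, 0.012, 0, -1.224, -0.288], TCP at [0.181, -0.65, 0.227] pointing down, gripper open.
Joint ranges: [-3.07, 3.07], [-1.43, 2.12], [-1.02, 1.25], [-3.03, 1.67], [-3.05, -0], [-3.03, 3.03]. Speed limits (rad/s): [2.39, 2.39, 3.01, 3.14, 3.14, 3.14].

INTERFACE

Orientations are given as [roll, pitch, yaw] about the fixed x, y, z axes, in that order (R = Rz(yaw) Ry(pitch) Rx(roll)).
In Python, from station import * gives the robot as it stands.
- The arm moves only by the tool apply_moves, never from a script. Its argument "steps" is a list of rows, each an object with "translation": the shift along the world's x, y, z scaled (see below), a list of three; "rotation": the turn, a rotation vector about the world's x, y, z scaled (see below), a list of three. A call has exactly 10 rows; each row is the pose to reach, as a shift and turn from the pose commanded when the call began; what a row does not reach only later rows make up. The controller multiplies each number of a shift by 250 mm and each number of a turn by 30 degrees. A row lasts 1/12 s, in which the tool goes at most 41.7 mm and 7.16 degrees, less where a joint would pass 70% of its speed; a pose out of reach is approached as far as the arm can. A call with a number of a shift or a turn outside -1 to 1 is refused whole. A call with a gripper value outside its range is refused whole. "jaw" is the closure, from -1 (fully open) to 1 (shut), so that 0 is half open, set as the call begins (left out, the last holds). The fingers move at their own pace and stop on an object; "newtons" is the grip in N (left out, the last holds). Time passes only in rows, so rows that repeat a pose let the fingers close, or fill a call up. It gives the time, the measured TCP pose, the force, the opening and the grip force at its end, in the units of the state.
- get_state(): the state, without advancing time (a new reading comes with each control period).
- grab_frame(name): name is "scene" or "top"; returns the picture (400x640x3 uint8, blue, green, red); there is no depth.
- camera_model(name): a dict with "fx", "fy", "cx", "cy" (pixels), "xyz" and "rotation" of the camera in the world. Camera axes: x right, y down, z forward; pixel columns grow to the right and rows downward; lengths in m; the calibration is good to about 2 mm. A picture is of the moment at which its call begins. camera_model takes no time and is no camera call.
- job_done(): hands the job in; it is judged then, once.
The state is a dict: "t": time; "q": joint angles; "qd": joint speeds; "joint_efforts": joint torques, N m; "eef_pos": TCP position; "ee_rot": TCP orientation; "force": force on the tool from outside, world axes, zero at the start; "moment": the same for the moment, N m; "width": finger opening in m; "gripper_force": force on a finger pad.
Only numpy, scipy, OpenCV 4.12 (cv2) and the standard library are available. Lean on these libraries where they do the work, as an engineer would, in place of code of your own. Each camera call takes 0.05 s, during which the arm holds its last target. There are 200 camera calls.

TASK

Pick up the hand-held strip reader, zero it by pointing its window squarely at the middle of the white tile on the sloping stand, about 3 cm off, and keeping it steady there for a full second. Then carry it over the row of cups and bottles to the carrier that has a test cassette in it, and finish holding the reader upright and still about 1 cm above that cassette, centred and with its long head in line with the cassette. The reader must not touch the stand, the tile or either carrier, and all else stays where it stands; the program finishes with the reader still in the gripper.

Things in the scene. Friction and masses are not known exactly. Their poses are not given: they have to be found in the camera images.
- reader: White strip reader, 36 x 76 x 128 mm, about 0.16 kg, standing at right on its wide head (36 in x, 76 in y, 30 mm high). From the head's middle rises the handle to grip, 34 (x) by 30 (y) mm, z = 30 to 128 mm. Origin: centre of the head's underside, where the window is; it looks along its -z. z up the handle, y along the head. Head and window are the same either way round.
- tile_face (a point): Centre of the face of the white square reference tile (50 x 50 mm) on the sloping stand. z: outward normal of the tile, 20 degrees from vertical, leaning towards the robot when the stand is not turned; y lies level in the face, x runs up the slope.
- tile_stand: Grey sloping stand fixed to the worktop, to the right, beyond the printer's right end, foot 72 (x) by 80 (y) mm, highest edge about 44 mm up, with the white tile, its centre 34 mm above the worktop. Origin under the middle of the foot, low front edge towards -x, z up.
- loaded_carrier: Grey block, 50 (x) by 110 (y) by 12 mm, fixed to the worktop at left, a white test cassette (20 x 70 mm, 5 thick) seated in its middle, 2 mm proud. Origin under the block's middle, z up, y along the cassette. The loaded and the empty block stand one nearer, one farther; which is which varies.
- cassette_top (a point): Centre of the top face of the cassette in the loaded carrier, 14 mm above the worktop; y along the cassette's length, x across it, z up.
- empty_carrier: The same carrier block with an empty pocket and no cassette, fixed to the worktop in the other place; not to be used. (A spent cassette also lies in the small white tray farther left: not to be used either.)
- cup_a: Loose clear open sample cup, 51 mm across, 64 mm high, mostly full of green leaf; one of the close zigzag row of three, going away from the robot up to the printer, between the reader and the carriers. Origin under its middle.
- cup_b: Loose clear open sample cup, 51 mm across, 64 mm high, with a little green leaf; one of the row of three. Origin under its middle.
- dropper_a: Loose dropper bottle, 33 mm across, 94 mm high; one of the row of three. Origin under its middle.
- dropper_b: Loose dropper bottle, 33 mm across, 94 mm high, standing a little right of the row, in front of the printer. Origin under its middle.
- tip_rack: Loose pipette tip box with closed smoky lid, 87 x 118 x 84 mm, standing on the far left. Origin under its middle.
Mind the look-alikes: they are no part of the job. Leave any orange look-alike of the dropper_b alone. What is shaped like the cup_b but pink is not meant.

How it is judged:
By the outcome, as a careful person would: the job done as asked, in the order asked, and still so for the second after the job is handed in, while the arm keeps its last pose, push and grip.
It also fails if it takes over 54 s, if anything falls off the work surface, if the arm or the gripper's body presses on something with over 40 N, if the wrist force passes 120 N, or if a joint passes its speed limit or range.

## Working session

There is one attempt and no reset: what is moved stays moved. The work goes in short steps, Python scripts to look and compute and a tool call to move; the robot and the scene stay as the last step left them, time stands still between calls to the robot, and variables do not carry over. Pictures are saved under pics/ and viewed, at most 10 in all, crops included, and the job is handed in when it is done.

Besides the shell and the picture viewer there is one more tool, called after "Call:" in YAML: its name, and indented under it one key for each argument. apply_moves: Moves the arm, as the interface text tells. Shifts and turns lie within -1 to 1; 1 stands for 250 mm of shift or 30 degrees of turn. Its arguments: {"type":"object","properties":{"steps":{"type":"array"},"jaw":{"type":"number"},"newtons":{"type":"number"}},"required":["steps"]}

```bash
ls; mkdir -p pics; python3 - <<'E'
from station import *
import cv2
s=get_state();print(s)
for n in("scene","top"):
    cv2.imwrite(f"pics/{n}0.png",grab_frame(n));print(n,camera_model(n))
E
```

```text
pics
{'t': 0.0, 'q': array([-1.01187487e+00,  3.59382376e-01,  1.10832594e-02, -3.53649587e-04,
       -1.22407030e+00, -2.88116674e-01]), 'qd': array([ 0.00057985,  0.0008449 , -0.00116993,  0.00049627,  0.0021098 ,
        0.00060303]), 'joint_efforts': array([-1.21117257e-03, -5.82717526e+01,  2.93045640e+01,  6.99696332e+00,
        6.82184284e-03, -1.43486518e-04]), 'eef_pos': array([ 0.18043378, -0.64995119,  0.22563557]), 'ee_rot': array([ 3.13998993e+00, -1.28282557e-04, -2.87090820e+00]), 'force': array([ 0.50137668, -0.66280019, -0.22597584]), 'moment': array([-0.01624355, -0.00273572, -0.0398155 ]), 'gripper_force': 0.0, 'width': 0.0874860471366311}
scene {'fx': 411.37665348450406, 'fy': 411.37665348450406, 'cx': 319.12857699505986, 'cy': 199.4022608016341, 'xyz': array([-0.14155517, -0.57749424,  0.66397394]), 'rotation': array([-2.14819352, -0.01034622, -0.79376139])}
top {'fx': 510.77855273336206, 'fy': 510.77855273336206, 'cx': 316.00910643521735, 'cy': 198.1112904706114, 'xyz': array([0.28375308, 0.07955232, 1.35376026]), 'rotation': array([-2.96389147, -0.00795229, -1.57612254])}
```

View pics/scene0.png

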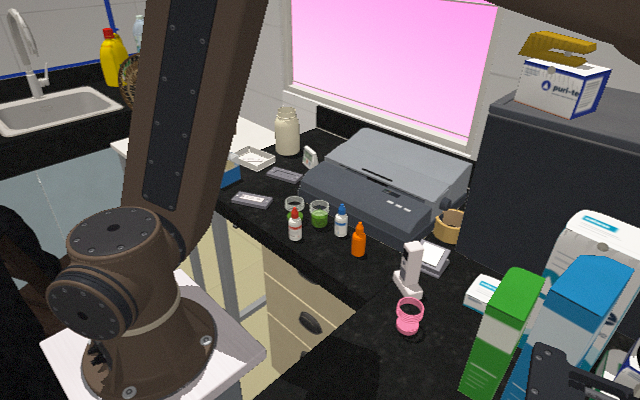

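View pics/top0.png

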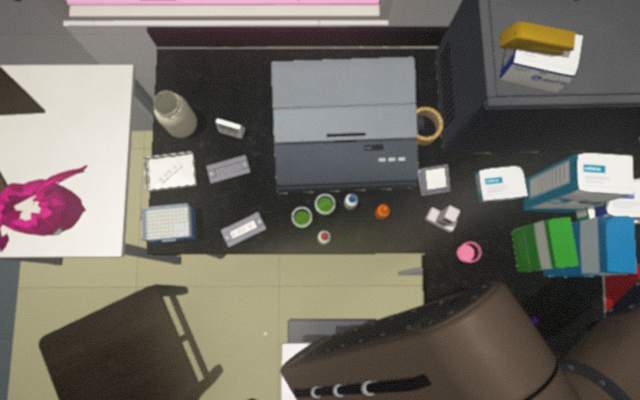

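The top view shows the carriers at (243,229) and (228,168), the three-item row at about (302,217), (325,204) and (323,237), the blue-capped bottle at (351,201) and an orange look-alike at (382,211). The reader is at (440,215), the stand at (434,180) and a pink look-alike cup at (468,251). The next crops enlarge these.

```bash
python3 - <<'E'
import cv2,numpy as np
t=cv2.imread("pics/top0.png");s=cv2.imread("pics/scene0.png")
r=lambda im,x,y,w,h,k:cv2.resize(im[y:y+h,x:x+w],None,fx=k,fy=k,interpolation=cv2.INTER_CUBIC)
a=r(t,195,145,100,110,4)   # carriers top  x4
b=r(t,400,145,90,110,4)    # reader top    x4
cv2.imwrite("pics/c1.png",np.hstack([a,b]))
a=r(s,225,150,100,70,4); b=r(s,380,220,100,140,4)
c=np.zeros((560,800,3),np.uint8);c[:280,:400]=a;c[:,400:]=b
cv2.imwrite("pics/c2.png",c)
E
```

```text
(no output)
```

View pics/c1.png

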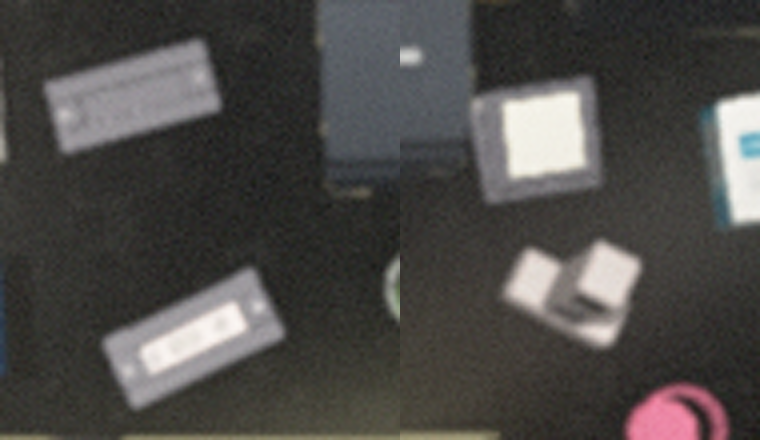

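View pics/c2.png

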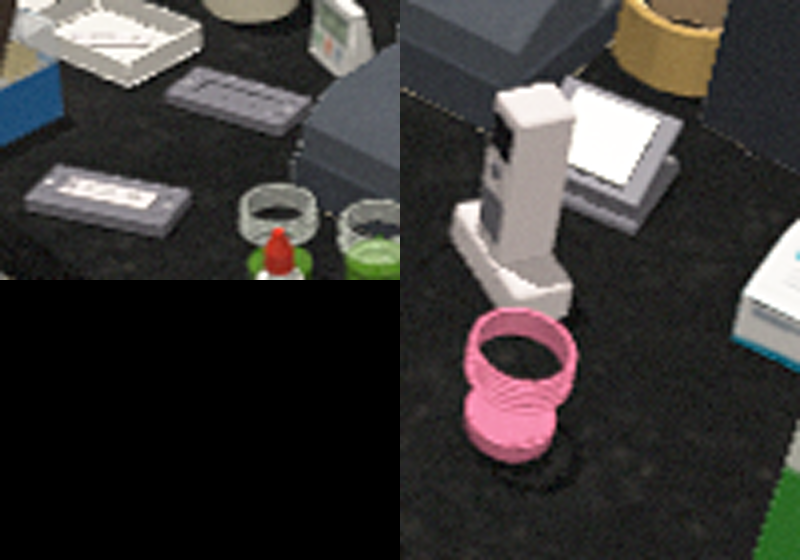

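The near carrier at top (243,229) holds the white cassette. The far one at (228,168) has an empty dark pocket, and the spent cassette lies in the tray at (170,170). The reader is the white tool at (440,215), and the tile on its stand is at (435,180).

```bash
cat > geo.py <<'E'
import numpy as np
from scipy.spatial.transform import Rotation as R
from scipy.optimize import least_squares
from station import *
C={n:camera_model(n) for n in("scene","top")}
def proj(n,P):
    c=C[n];p=(np.atleast_2d(P)-c["xyz"])@R.from_euler("xyz",c["rotation"]).as_matrix()
    return np.c_[c["fx"]*p[:,0]/p[:,2]+c["cx"],c["fy"]*p[:,1]/p[:,2]+c["cy"]]
def fit(obs,x0):
    """obs: (cam, model point, pixel); pose x,y,z,yaw"""
    def f(v):
        return np.concatenate([(proj(n,R.from_euler("z",v[3]).apply(m)+v[:3])-px).ravel() for n,m,px in obs])
    s=least_squares(f,x0,loss="soft_l1");return s.x,f(s.x).reshape(-1,2)
cl=lambda x,y:((x+.5)/4-.5+195,(y+.5)/4-.5+145)
cr=lambda x,y:((x-400+.5)/4-.5+400,(y+.5)/4-.5+145)
sl=lambda x,y:((x+.5)/4-.5+225,(y+.5)/4-.5+150)
sr=lambda x,y:((x-400+.5)/4-.5+380,(y+.5)/4-.5+220)
E
python3 - <<'E'
from geo import *
import station; print([ (k,getattr(station,k)) for k in dir(station) if 'hold' in k.lower()], [k for k in get_state()])
np.set_printoptions(precision=4,suppress=True)
# carrier: x fwd=image up, y=image left
def box(w,l,z): return {k:np.array([a*w/2,b*l/2,z]) for k,a,b in(("FL",1,1),("FR",1,-1),("NR",-1,-1),("NL",-1,1))}
c=box(.05,.11,.012);k=box(.02,.07,.014)
o=[("top",c["FL"],cl(102,340)),("top",c["FR"],cl(252,267)),("top",c["NR"],cl(287,332)),("top",c["NL"],cl(138,410)),
("top",k["FL"],cl(138,350)),("top",k["FR"],cl(241,302)),("top",k["NR"],cl(250,325)),("top",k["NL"],cl(147,376)),
("scene",c["FL"],sl(55,165)),("scene",c["FR"],sl(191,188)),("scene",c["NR"],sl(165,217)),("scene",c["NL"],sl(27,194)),
("scene",k["FL"],sl(65,172)),("scene",k["FR"],sl(160,192)),("scene",k["NR"],sl(152,209)),("scene",k["NL"],sl(57,190))]
v,e=fit(o,[.45,.25,0,.4]);print("carrier",v,np.degrees(v[3]));print(e.T)
# tile: centre z .034, slope 20deg, x up the slope
T=R.from_euler("y",-20,degrees=True)
t={q:T.apply(p) for q,p in box(.05,.05,0).items()}
o=[("top",t["FL"],cr(503,98)),("top",t["FR"],cr(581,93)),("top",t["NR"],cr(586,172)),("top",t["NL"],cr(507,178)),
("scene",t["FR"],sr(662,117)),("scene",t["NR"],sr(622,187))]
v,e=fit(o,[.45,-.25,.034,0]);print("tile",v,np.degrees(v[3]));print(e.T)
h=box(.034,.03,.128);b=box(.036,.076,.03);g=box(.036,.076,0)
o=[("top",h["FL"],cr(600,240)),("top",h["FR"],cr(641,260)),("top",h["NR"],cr(620,312)),("top",h["NL"],cr(577,287)),
("top",b["FL"],cr(527,248)),("top",b["NL"],cr(500,290)),("top",b["NR"],cr(610,345)),
("scene",h["FL"],sr(545,83)),("scene",h["FR"],sr(577,93)),("scene",h["NR"],sr(530,108)),("scene",h["NL"],sr(495,97)),
("scene",b["NR"],sr(508,303)),("scene",b["NL"],sr(452,212)),("scene",b["FR"],sr(572,285))]
v,e=fit(o,[.4,-.25,0,-.5]);print("reader",v,np.degrees(v[3]));print(e.T)
for z in(0,.064): print("top px pink",z)
E
```

```text
[('hold_point_z', 0.0188)] ['t', 'q', 'qd', 'joint_efforts', 'eef_pos', 'ee_rot', 'force', 'moment', 'gripper_force', 'width']
carrier [0.4417 0.2596 0.0029 0.476 ] 27.27369520098367
[[ 0.0809  0.0855 -0.2064 -0.6141  0.3095 -1.5094 -0.3825  1.3974  0.3805
   0.5968  0.2448 -0.4731  1.6781 -0.0928 -0.9119  0.6037]
 [ 0.8208 -0.0367  0.3648  0.2037 -0.2269 -0.4475  0.4893  0.0189 -0.7086
  -0.2502  1.5925  0.7195  0.6393 -0.3383 -0.9877 -0.3655]]
tile [ 0.5721 -0.2494  0.0355  0.0966] 5.533532521485898
[[ 0.5437 -0.2097 -0.5273  0.596  -0.0731 -0.2165]
 [ 0.8617  0.2677 -0.8255 -0.4754  0.7201 -0.7512]]
reader [ 0.4651 -0.2609 -0.0017 -0.4799] -27.495728725031185
[[-0.8373  0.0989 -0.4193 -0.8944 -0.1809  0.7941 -0.3595  1.6585  1.0282
  -2.1671 -0.4454  2.1019 -0.2413  1.2955]
 [-0.1326  0.431  -0.2566  0.3834 -0.2924  1.2529  0.7139 -0.5758  5.7857
   5.283  -1.0132 -0.58   -1.7807  0.1537]]
top px pink 0
top px pink 0.064
```

```bash
python3 - <<'E'
from geo import *
np.set_printoptions(precision=4,suppress=True)
def box(w,l,z): return {k:np.array([a*w/2,b*l/2,z]) for k,a,b in(("FL",1,1),("FR",1,-1),("NR",-1,-1),("NL",-1,1))}
h=box(.034,.03,.128);b=box(.036,.076,.03)
o=[("top",h["FL"],cr(600,240)),("top",h["FR"],cr(641,260)),("top",h["NR"],cr(620,312)),("top",h["NL"],cr(577,287)),
("top",b["FL"],cr(527,248)),("top",b["NL"],cr(500,290)),("top",b["NR"],cr(610,345)),
("scene",h["NL"],sr(495,97)),("scene",b["NR"],sr(508,303)),("scene",b["NL"],sr(452,212)),("scene",b["FR"],sr(572,285))]
v,e=fit(o,[.4,-.25,0,-.5]);print("reader",v,np.degrees(v[3]));print(e.T)
v2,e=fit(o[:7],[.4,-.25,0,-.5]);print("top only",v2,np.degrees(v2[3]));print(e.T)
for q in("FL","FR","NR","NL"): print(q,(proj("scene",R.from_euler("z",v[3]).apply(h[q])+v[:3])-[380,220])*4+[400,0])
E
```

```text
reader [ 0.4653 -0.2614 -0.0035 -0.497 ] -28.475808997541684
[[-0.6804  0.1508 -0.5755 -0.944   0.0592  0.8323 -0.5707 -0.2231  1.9214
   0.133   1.2466]
 [-0.1556  0.5833 -0.2322  0.2313 -0.4437  0.9752  0.8532 -0.3652  0.0764
  -1.2588  1.0111]]
top only [ 0.4659 -0.2621 -0.0031 -0.4799] -27.495845153154022
[[-0.5324  0.3906 -0.1193 -0.5812  0.1216  1.1045 -0.078 ]
 [-0.3967  0.1596 -0.5443  0.103  -0.5394  0.9912  0.436 ]]
FL [[551.4811  82.4492]]
FR [[580.0772 118.1468]]
NR [[519.7913 130.4402]]
NL [[492.6075  94.0393]]
```

Call:
apply_moves:
  steps:
    - {"translation": [0,0,0.1],"rotation": [0,0,0]}
    - {"translation": [0,0,0.22],"rotation": [0,0,0]}
    - {"translation": [0,0,0.36],"rotation": [0,0,0]}
    - {"translation": [0,0,0.5],"rotation": [0,0,0.1]}
    - {"translation": [0,0,0.62],"rotation": [0,0,0.25]}
    - {"translation": [0.05,0.07,0.72],"rotation": [0,0,0.4]}
    - {"translation": [0.13,0.17,0.76],"rotation": [0,0,0.55]}
    - {"translation": [0.21,0.28,0.78],"rotation": [0,0,0.7]}
    - {"translation": [0.29,0.39,0.8],"rotation": [0,0,0.85]}
    - {"translation": [0.37,0.5,0.8],"rotation": [0,0,1]}
  jaw: -1

```text
t: 0.93
eef_pos: [0.2736, -0.5243, 0.4273]
ee_rot: [-3.141, -0.0, -2.344]
force: [0.1, -0.3, -0.3]
width: 0.0878
gripper_force: 0.0
```

Call:
apply_moves:
  steps:
    - {"translation": [0.08,0.1,0],"rotation": [0,0,0.06]}
    - {"translation": [0.17,0.22,0],"rotation": [0,0,0.12]}
    - {"translation": [0.27,0.35,0],"rotation": [0,0,0.2]}
    - {"translation": [0.37,0.48,0],"rotation": [0,0,0.28]}
    - {"translation": [0.47,0.61,-0.06],"rotation": [0,0,0.36]}
    - {"translation": [0.56,0.74,-0.14],"rotation": [0,0,0.44]}
    - {"translation": [0.65,0.86,-0.24],"rotation": [0,0,0.5]}
    - {"translation": [0.72,0.95,-0.34],"rotation": [0,0,0.54]}
    - {"translation": [0.75,1,-0.42],"rotation": [0,0,0.56]}
    - {"translation": [0.75,1,-0.48],"rotation": [0,0,0.56]}

```text
t: 1.77
eef_pos: [0.4613, -0.2722, 0.3036]
ee_rot: [3.139, 0.0, -2.05]
force: [-1.2, -0.1, -0.3]
width: 0.0875
gripper_force: 0.0
```

Call:
apply_moves:
  steps:
    - {"translation": [0.018,0.054,-0.1],"rotation": [0,0,0]}
    - {"translation": [0.018,0.054,-0.22],"rotation": [0,0,0]}
    - {"translation": [0.018,0.054,-0.34],"rotation": [0,0,0]}
    - {"translation": [0.018,0.054,-0.46],"rotation": [0,0,0]}
    - {"translation": [0.018,0.054,-0.58],"rotation": [0,0,0]}
    - {"translation": [0.018,0.054,-0.69],"rotation": [0,0,0]}
    - {"translation": [0.018,0.054,-0.79],"rotation": [0,0,0]}
    - {"translation": [0.018,0.054,-0.87],"rotation": [0,0,0]}
    - {"translation": [0.018,0.054,-0.92],"rotation": [0,0,0]}
    - {"translation": [0.018,0.054,-0.92],"rotation": [0,0,0]}

```text
t: 2.6
eef_pos: [0.4628, -0.2613, 0.0734]
ee_rot: [3.136, -0.001, -2.055]
force: [-0.9, -1.0, 0.1]
width: 0.0877
gripper_force: 0.0
```

Call:
apply_moves:
  steps:
    - {"translation": [0,0,0],"rotation": [0,0,0]}
    - {"translation": [0,0,0],"rotation": [0,0,0]}
    - {"translation": [0,0,0],"rotation": [0,0,0]}
    - {"translation": [0,0,0],"rotation": [0,0,0]}
    - {"translation": [0,0,0],"rotation": [0,0,0]}
    - {"translation": [0,0,0],"rotation": [0,0,0]}
    - {"translation": [0,0,0],"rotation": [0,0,0]}
    - {"translation": [0,0,0],"rotation": [0,0,0]}
    - {"translation": [0,0,0],"rotation": [0,0,0]}
    - {"translation": [0,0,0],"rotation": [0,0,0]}
  jaw: 1
  newtons: 25

```text
t: 3.43
eef_pos: [0.465, -0.2619, 0.0766]
ee_rot: [3.142, -0.0, -2.054]
force: [-0.4, -0.9, 1.1]
width: 0.0337
gripper_force: 25.0
```

Call:
apply_moves:
  steps:
    - {"translation": [0,0,0.04],"rotation": [0,0,0]}
    - {"translation": [0,0,0.1],"rotation": [0,0,0]}
    - {"translation": [0,0,0.18],"rotation": [0,0,0.05]}
    - {"translation": [0,0,0.27],"rotation": [0,0,0.2]}
    - {"translation": [0,0,0.36],"rotation": [0,0,0.37]}
    - {"translation": [0,0,0.44],"rotation": [0,0,0.55]}
    - {"translation": [0,0,0.51],"rotation": [0,0,0.73]}
    - {"translation": [0,0,0.56],"rotation": [0,0,0.88]}
    - {"translation": [0,0,0.59],"rotation": [0,0,0.97]}
    - {"translation": [0,0,0.6],"rotation": [0,0,1]}

```text
t: 4.27
eef_pos: [0.4655, -0.2621, 0.2287]
ee_rot: [-3.139, -0.001, -1.528]
force: [0.1, 0.7, -0.9]
width: 0.034
gripper_force: 25.0
```

Call:
apply_moves:
  steps:
    - {"translation": [0.01,0.001,-0.007],"rotation": [0.002,-0.03,0.005]}
    - {"translation": [0.03,0.004,-0.02],"rotation": [0.006,-0.1,0.016]}
    - {"translation": [0.06,0.008,-0.04],"rotation": [0.014,-0.2,0.032]}
    - {"translation": [0.09,0.012,-0.06],"rotation": [0.02,-0.3,0.048]}
    - {"translation": [0.12,0.016,-0.086],"rotation": [0.027,-0.4,0.064]}
    - {"translation": [0.15,0.02,-0.108],"rotation": [0.034,-0.5,0.08]}
    - {"translation": [0.18,0.023,-0.13],"rotation": [0.041,-0.6,0.096]}
    - {"translation": [0.2,0.026,-0.144],"rotation": [0.0455,-0.665,0.107]}
    - {"translation": [0.2,0.026,-0.144],"rotation": [0.0455,-0.665,0.107]}
    - {"translation": [0.2,0.026,-0.144],"rotation": [0.0455,-0.665,0.107]}

```text
t: 5.1
eef_pos: [0.5141, -0.2554, 0.1899]
ee_rot: [-2.795, 0.001, -1.475]
force: [0.5, 0.4, -0.3]
width: 0.0338
gripper_force: 25.0
```

```bash
cat >> geo.py <<'E'
def snap(name,a,b,k=4):
    import cv2
    f={n:grab_frame(n) for n in("scene","top")}
    for n in f: cv2.imwrite(f"pics/{name}_{n}.png",f[n])
    r=lambda im,x,y,w,h:cv2.resize(im[y:y+h,x:x+w],None,fx=k,fy=k,interpolation=cv2.INTER_CUBIC)
    cv2.imwrite(f"pics/{name}.png",np.hstack([r(f["top"],*a),r(f["scene"],*b)]))
def reader(s,L=.0766):
    """predicted reader pose from the TCP state (rigid grasp)"""
    Rt=R.from_euler("xyz",s["ee_rot"]);o=s["eef_pos"]+Rt.apply([0,0,L])
    z=-Rt.apply([0,0,1]);y=Rt.apply([1,0,0]);return o,np.c_[np.cross(y,z),y,z]
E
python3 - <<'E'
from geo import *
np.set_printoptions(precision=4,suppress=True)
snap("tile1",(390,130,100,120),(380,180,100,120))
s=get_state();o,M=reader(s);print(s["t"],s["eef_pos"],s["ee_rot"],s["force"],o,M)
t=np.array([.5721,-.2494,.0345]);n=R.from_euler("zy",[5.5,-20],degrees=True).as_matrix()
print("in tile frame",n.T@(o-t), np.degrees(np.arccos(n[:,2]@M[:,2])))
for nm,(x,y) in(("top",(390,130)),("scene",(380,180))):
  for lab,P in(("head corners",[[a*.018,b*.038,c] for c in(0,.03) for a in(1,-1) for b in(1,-1)]),("tile",)[:1] and [("x",0)][:0] or [("head",[[a*.018,b*.038,c] for c in(0,.03) for a in(1,-1) for b in(1,-1)])]) if 0 else [("head",[[a*.018,b*.038,c] for c in(0,.03) for a in(1,-1) for b in(1,-1)])]:
    print(nm,lab,((proj(nm,np.array(P)@M.T+o)-[x,y])*4+[400*(nm=="scene"),0]).round(0).tolist())
E
```

```text
5.2 [ 0.515  -0.2555  0.1906] [-2.7938 -0.0001 -1.4744] [-0.1707  0.3854 -1.495 ] [ 0.541  -0.253   0.1186] [[-0.9358  0.0962 -0.3392]
 [-0.0905 -0.9954 -0.0327]
 [-0.3408  0.0001  0.9401]]
in tile frame [-0.0009 -0.0035  0.0896] 1.8830348389668496
top head [[285.0, 237.0], [164.0, 249.0], [283.0, 179.0], [161.0, 191.0], [301.0, 244.0], [177.0, 256.0], [299.0, 185.0], [174.0, 198.0]]
scene head [[649.0, 257.0], [521.0, 201.0], [680.0, 208.0], [553.0, 155.0], [650.0, 224.0], [518.0, 168.0], [682.0, 175.0], [551.0, 122.0]]
```

View pics/tile1.png

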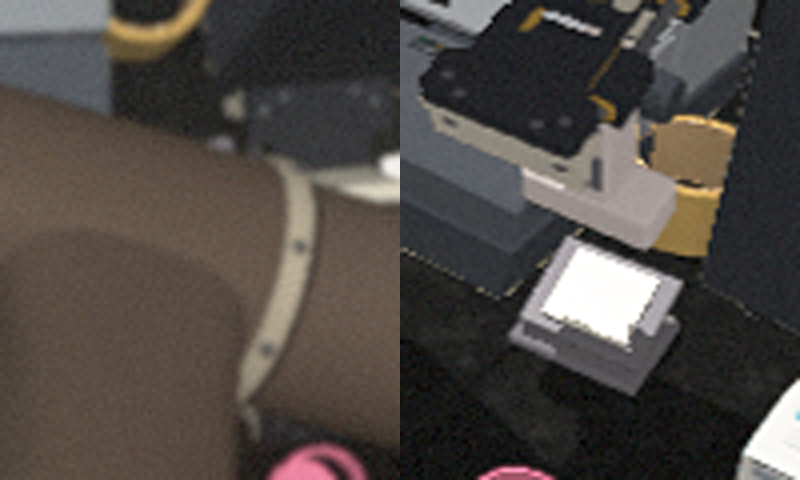

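The scene half of the crop shows the reader gripped upright, with its head at about (600,210) above the tile, and the arm hides the tile from the top camera. All four tile corners are now clear: (573,245), (661,277), (630,343) and (543,306). I refit the tile with them.

```bash
python3 - <<'E'
from geo import *
np.set_printoptions(precision=4,suppress=True)
def box(w,l,z): return {k:np.array([a*w/2,b*l/2,z]) for k,a,b in(("FL",1,1),("FR",1,-1),("NR",-1,-1),("NL",-1,1))}
T=R.from_euler("y",-20,degrees=True)
t={q:T.apply(p) for q,p in box(.05,.05,0).items()}
s2=lambda x,y:sr(x,y-160)
top=[("top",t["FL"],cr(503,98)),("top",t["FR"],cr(581,93)),("top",t["NR"],cr(586,172)),("top",t["NL"],cr(507,178))]
sc=[("scene",t["FL"],s2(573,245)),("scene",t["FR"],s2(661,277)),("scene",t["NR"],s2(630,344)),("scene",t["NL"],s2(543,306))]
v,e=fit(top+sc,[.57,-.25,.034,.1]);print("tile",v,np.degrees(v[3]));print(e.T)
# sub-pixel check of the tile centroid by threshold
import cv2
for f,n,(x,y,w,h) in(("pics/top0.png","top",(420,160,32,34)),("pics/tile1_scene.png","scene",(410,232,40,40))):
    im=cv2.imread(f).min(2)[y:y+h,x:x+w];_,m=cv2.threshold(im,0,255,cv2.THRESH_OTSU)
    q=[c for c in cv2.findContours(m,0,2)[0]];c=max(q,key=cv2.contourArea);r=cv2.moments(c);print(n,x+r['m10']/r['m00'],y+r['m01']/r['m00'],cv2.contourArea(c),proj(n,v[:3]))
    cv2.drawContours(m,[c],-1,128,-1)
o,M=reader(get_state());B=R.from_euler("ZY",[np.degrees(v[3]),-20],degrees=True).as_matrix()
print(B.T@(o-v[:3]),B.T@M)
E
```

```text
tile [ 0.5718 -0.2492  0.0364  0.1306] 7.484411634320194
[[ 0.2953 -0.5472 -0.2679  0.9456  2.0998 -0.0764 -1.8186 -0.1037]
 [ 1.2451  0.0246 -1.1249 -0.1484 -0.1361  0.1183 -0.3264  0.3059]]
top 435.56318550309965 178.17644253695755 349.5 [[435.802  178.4657]]
scene 429.69783318492136 252.8673196794301 561.5 [[430.0139 252.7174]]
[-0.0011  0.0002  0.0878] [[-0.9995 -0.0322  0.0015]
 [ 0.0322 -0.9994  0.0117]
 [ 0.0011  0.0118  0.9999]]
```

Call:
apply_moves:
  steps:
    - {"translation": [0.008,0.001,-0.022],"rotation": [0,0,0]}
    - {"translation": [0.02,0.003,-0.055],"rotation": [0,0,0]}
    - {"translation": [0.035,0.005,-0.095],"rotation": [0,0,0]}
    - {"translation": [0.05,0.007,-0.135],"rotation": [0,0,0]}
    - {"translation": [0.063,0.008,-0.17],"rotation": [0,0,0]}
    - {"translation": [0.073,0.01,-0.198],"rotation": [0,0,0]}
    - {"translation": [0.079,0.011,-0.214],"rotation": [0,0,0]}
    - {"translation": [0.082,0.011,-0.222],"rotation": [0,0,0]}
    - {"translation": [0.082,0.011,-0.222],"rotation": [0,0,0]}
    - {"translation": [0.082,0.011,-0.222],"rotation": [0,0,0]}

```text
t: 6.03
eef_pos: [0.5357, -0.2527, 0.1352]
ee_rot: [-2.792, -0.0, -1.474]
force: [0.1, 0.5, -1.3]
width: 0.0339
gripper_force: 25.0
```

Call:
apply_moves:
  steps:
    - {"translation": [0,0,0],"rotation": [0,0,0]}
    - {"translation": [0,0,0],"rotation": [0,0,0]}
    - {"translation": [0,0,0],"rotation": [0,0,0]}
    - {"translation": [0,0,0],"rotation": [0,0,0]}
    - {"translation": [0,0,0],"rotation": [0,0,0]}
    - {"translation": [0,0,0],"rotation": [0,0,0]}
    - {"translation": [0,0,0],"rotation": [0,0,0]}
    - {"translation": [0,0,0],"rotation": [0,0,0]}
    - {"translation": [0,0,0],"rotation": [0,0,0]}
    - {"translation": [0,0,0],"rotation": [0,0,0]}

```text
t: 6.87
eef_pos: [0.5355, -0.2526, 0.135]
ee_rot: [-2.793, -0.0, -1.474]
force: [-0.9, 0.3, -1.5]
width: 0.0342
gripper_force: 25.0
```

```bash
python3 - <<'E'
from geo import *
np.set_printoptions(precision=4,suppress=True)
snap("tile2",(390,130,40,120),(380,180,100,120),6)
s=get_state();o,M=reader(s);print(s["t"],s["eef_pos"],s["ee_rot"],s["force"],o,M[:,2])
B=R.from_euler("ZY",[6.5,-20],degrees=True).as_matrix();print(B.T@(o-[.5718,-.2493,.035]),B.T@M)
P=np.array([[a*.018,b*.038,c] for c in(0,.03) for a in(1,-1) for b in(1,-1)])
print(((proj("scene",P@M.T+o)-[380,180])*6+[240,0]).round().tolist())
E
```

```text
6.9667 [ 0.5355 -0.2527  0.135 ] [-2.7927 -0.0001 -1.4739] [ 1.151   0.8601 -1.4917] [ 0.5616 -0.2501  0.063 ] [-0.3403 -0.033   0.9397]
[-0.      0.0003  0.0299] [[-0.9999 -0.0155  0.0002]
 [ 0.0155 -0.9999  0.0058]
 [ 0.0001  0.0058  1.    ]]
[[610.0, 474.0], [426.0, 390.0], [654.0, 403.0], [472.0, 323.0], [611.0, 429.0], [423.0, 345.0], [657.0, 357.0], [470.0, 278.0]]
```

View pics/tile2.png

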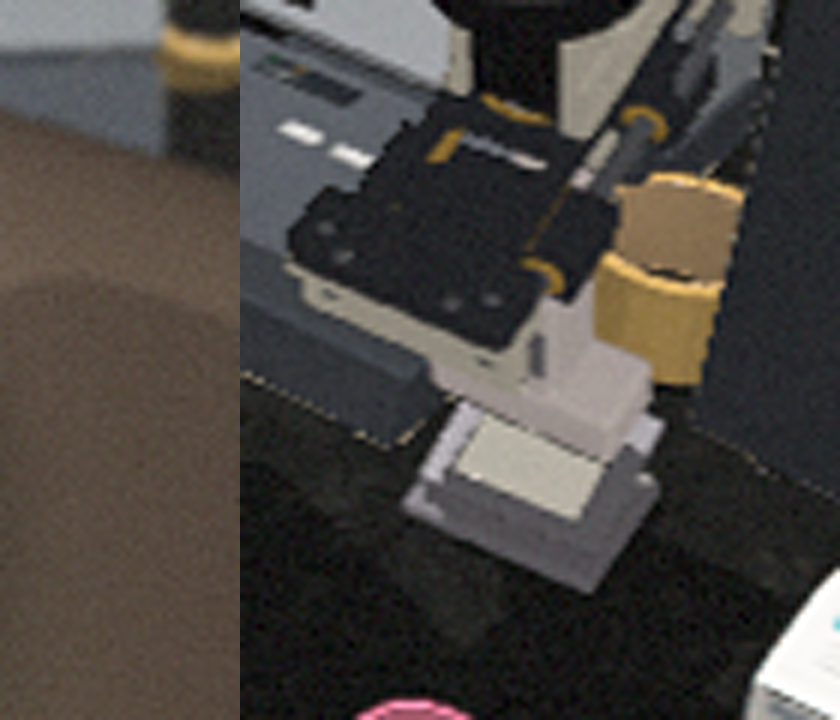

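The head is above the tile middle, clear of the stand and square to it. One more call of holding makes sure of the full second.

Call:
apply_moves:
  steps:
    - {"translation": [0,0,0],"rotation": [0,0,0]}
    - {"translation": [0,0,0],"rotation": [0,0,0]}
    - {"translation": [0,0,0],"rotation": [0,0,0]}
    - {"translation": [0,0,0],"rotation": [0,0,0]}
    - {"translation": [0,0,0],"rotation": [0,0,0]}
    - {"translation": [0,0,0],"rotation": [0,0,0]}
    - {"translation": [0,0,0],"rotation": [0,0,0]}
    - {"translation": [0,0,0],"rotation": [0,0,0]}
    - {"translation": [0,0,0],"rotation": [0,0,0]}
    - {"translation": [0,0,0],"rotation": [0,0,0]}

```text
t: 7.8
eef_pos: [0.5355, -0.2526, 0.1351]
ee_rot: [-2.793, -0.0, -1.474]
force: [-0.4, 0.2, -1.7]
width: 0.0336
gripper_force: 25.0
```

Call:
apply_moves:
  steps:
    - {"translation": [-0.008,-0.001,0.022],"rotation": [0,0,0]}
    - {"translation": [-0.02,-0.003,0.055],"rotation": [0,0,0]}
    - {"translation": [-0.04,-0.005,0.108],"rotation": [0,0,0]}
    - {"translation": [-0.06,-0.008,0.162],"rotation": [0,0,0]}
    - {"translation": [-0.08,-0.011,0.22],"rotation": [0,0,0]}
    - {"translation": [-0.1,-0.011,0.3],"rotation": [0,0,0]}
    - {"translation": [-0.12,-0.011,0.38],"rotation": [0,0,0]}
    - {"translation": [-0.14,-0.011,0.46],"rotation": [0,0,0]}
    - {"translation": [-0.16,-0.011,0.53],"rotation": [0,0,0]}
    - {"translation": [-0.16,-0.011,0.58],"rotation": [0,0,0]}

```text
t: 8.63
eef_pos: [0.4949, -0.2557, 0.2833]
ee_rot: [-2.79, -0.002, -1.474]
force: [-0.1, 1.0, -1.8]
width: 0.0342
gripper_force: 25.0
```

Call:
apply_moves:
  steps:
    - {"translation": [0,0.02,0],"rotation": [-0.004,0.04,0]}
    - {"translation": [0,0.06,0],"rotation": [-0.011,0.11,0]}
    - {"translation": [0,0.12,0],"rotation": [-0.021,0.22,0]}
    - {"translation": [0,0.2,0],"rotation": [-0.032,0.33,0]}
    - {"translation": [0,0.29,0],"rotation": [-0.043,0.44,0]}
    - {"translation": [0,0.39,0],"rotation": [-0.053,0.55,0]}
    - {"translation": [0,0.49,0],"rotation": [-0.061,0.63,0]}
    - {"translation": [0,0.59,0],"rotation": [-0.064,0.663,0]}
    - {"translation": [0,0.69,0],"rotation": [-0.064,0.663,0]}
    - {"translation": [0,0.79,0],"rotation": [-0.064,0.663,0]}

```text
t: 9.47
eef_pos: [0.4956, -0.0568, 0.2808]
ee_rot: [-3.141, 0.0, -1.474]
force: [-0.2, 0.0, -0.9]
width: 0.0339
gripper_force: 25.0
```

Call:
apply_moves:
  steps:
    - {"translation": [0,0.1,0],"rotation": [0,0,0.06]}
    - {"translation": [-0.01,0.2,0],"rotation": [0,0,0.13]}
    - {"translation": [-0.02,0.3,0],"rotation": [0,0,0.2]}
    - {"translation": [-0.03,0.4,0],"rotation": [0,0,0.28]}
    - {"translation": [-0.04,0.5,0],"rotation": [0,0,0.36]}
    - {"translation": [-0.05,0.6,0],"rotation": [0,0,0.44]}
    - {"translation": [-0.06,0.7,0],"rotation": [0,0,0.52]}
    - {"translation": [-0.07,0.8,0],"rotation": [0,0,0.6]}
    - {"translation": [-0.085,0.9,0],"rotation": [0,0,0.67]}
    - {"translation": [-0.1,0.98,0],"rotation": [0,0,0.727]}

```text
t: 10.3
eef_pos: [0.4703, 0.1885, 0.2811]
ee_rot: [-3.14, 0.0, -1.091]
force: [-0.2, -0.8, -1.2]
width: 0.0339
gripper_force: 25.0
```

Call:
apply_moves:
  steps:
    - {"translation": [-0.02,0.07,0],"rotation": [0,0,0]}
    - {"translation": [-0.04,0.13,0],"rotation": [0,0,0]}
    - {"translation": [-0.065,0.19,-0.02],"rotation": [0,0,0]}
    - {"translation": [-0.085,0.24,-0.07],"rotation": [0,0,0]}
    - {"translation": [-0.1,0.27,-0.14],"rotation": [0,0,0]}
    - {"translation": [-0.11,0.285,-0.22],"rotation": [0,0,0]}
    - {"translation": [-0.115,0.29,-0.3],"rotation": [0,0,0]}
    - {"translation": [-0.115,0.29,-0.38],"rotation": [0,0,0]}
    - {"translation": [-0.115,0.29,-0.44],"rotation": [0,0,0]}
    - {"translation": [-0.115,0.29,-0.48],"rotation": [0,0,0]}

```text
t: 11.13
eef_pos: [0.4413, 0.2592, 0.1593]
ee_rot: [3.141, -0.0, -1.093]
force: [-1.1, -0.1, -1.0]
width: 0.034
gripper_force: 25.0
```

```bash
python3 - <<'E'
from geo import *
np.set_printoptions(precision=4,suppress=True)
snap("car1",(195,165,100,100),(225,140,100,100))
s=get_state();o,M=reader(s);print(s["t"],s["eef_pos"],s["ee_rot"],s["force"],o,M)
P=np.array([[a*.018,b*.038,c] for c in(0,.03) for a in(1,-1) for b in(1,-1)])
print(((proj("scene",P@M.T+o)-[225,140])*4+[400,0]).round().tolist())
print(((proj("top",P@M.T+o)-[195,165])*4).round().tolist())
E
```

```text
11.2333 [0.4412 0.2589 0.1592] [ 3.1398 -0.0006 -1.0934] [-0.3507  0.4771 -0.6613] [0.4411 0.2588 0.0826] [[-0.8882  0.4594  0.0013]
 [-0.4594 -0.8882  0.0014]
 [ 0.0017  0.0006  1.    ]]
[[540.0, 171.0], [440.0, 154.0], [561.0, 146.0], [463.0, 130.0], [537.0, 133.0], [436.0, 116.0], [558.0, 109.0], [459.0, 93.0]]
[[247.0, 243.0], [138.0, 299.0], [222.0, 192.0], [112.0, 248.0], [242.0, 236.0], [130.0, 294.0], [216.0, 185.0], [104.0, 242.0]]
```

View pics/car1.png

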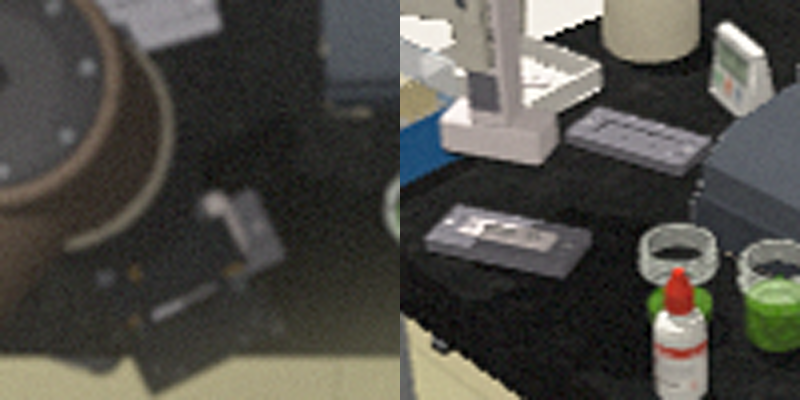

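The reader is upright, and its head is where predicted, within about 1 px: bottom corners at (440,152), (543,165) and (560,145) in the scene half. All the cups and bottles still stand in place. Next I lower it.

Call:
apply_moves:
  steps:
    - {"translation": [0.002,0.003,-0.02],"rotation": [0,0,0]}
    - {"translation": [0.002,0.003,-0.05],"rotation": [0,0,0]}
    - {"translation": [0.002,0.003,-0.09],"rotation": [0,0,0]}
    - {"translation": [0.002,0.003,-0.13],"rotation": [0,0,0]}
    - {"translation": [0.002,0.003,-0.165],"rotation": [0,0,0]}
    - {"translation": [0.002,0.003,-0.19],"rotation": [0,0,0]}
    - {"translation": [0.002,0.003,-0.21],"rotation": [0,0,0]}
    - {"translation": [0.002,0.003,-0.222],"rotation": [0,0,0]}
    - {"translation": [0.002,0.003,-0.228],"rotation": [0,0,0]}
    - {"translation": [0.002,0.003,-0.23],"rotation": [0,0,0]}

```text
t: 12.07
eef_pos: [0.4423, 0.2604, 0.1024]
ee_rot: [3.142, -0.0, -1.093]
force: [-0.7, -0.1, -1.0]
width: 0.0343
gripper_force: 25.0
```

```bash
python3 - <<'E'
from geo import *
np.set_printoptions(precision=4,suppress=True)
snap("car2",(195,165,50,100),(225,170,80,60),8) if 0 else None
import cv2
f=grab_frame("scene");cv2.imwrite("pics/car2.png",cv2.resize(f[165:225,220:300],None,fx=8,fy=8,interpolation=cv2.INTER_CUBIC))
s=get_state();o,M=reader(s);print(s["t"],s["eef_pos"],s["ee_rot"],s["force"],o,np.degrees(np.arctan2(-M[0,1],M[1,1])))
P=np.array([[a*.018,b*.038,c] for c in(0,.03) for a in(1,-1) for b in(1,-1)])
print(((proj("scene",P@M.T+o)-[220,165])*8).round().tolist())
E
```

```text
12.1167 [0.4424 0.2605 0.1026] [-3.1413  0.0001 -1.0931] [ 1.0523 -0.3775 -1.7433] [0.4424 0.2605 0.026 ] -152.6278094650684
[[331.0, 277.0], [136.0, 241.0], [371.0, 226.0], [180.0, 191.0], [325.0, 205.0], [128.0, 170.0], [366.0, 155.0], [173.0, 121.0]]
```

View pics/car2.png

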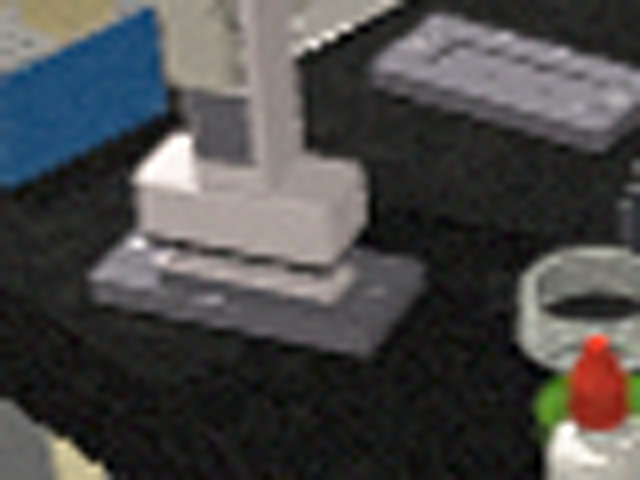

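```bash
python3 - <<'E'
from geo import *
P=np.array([[a*.01,b*.035,.014] for a,b in((1,1),(1,-1),(-1,-1),(-1,1))])
Q=np.array([[a*.025,b*.055,.012] for a,b in((1,1),(1,-1),(-1,-1),(-1,1))])
for v in([.4417,.2596,0],[.4417,.2596,.003]):
  for p in(P,Q): print(v,((proj("scene",R.from_euler("z",27.3,degrees=True).apply(p)+v)-[220,165])*8).round().tolist())
E
```

```text
[0.4417, 0.2596, 0] [[181.0, 233.0], [357.0, 265.0], [334.0, 294.0], [157.0, 261.0]]
[0.4417, 0.2596, 0] [[151.0, 208.0], [424.0, 258.0], [370.0, 331.0], [88.0, 278.0]]
[0.4417, 0.2596, 0.003] [[180.0, 226.0], [356.0, 258.0], [334.0, 287.0], [156.0, 254.0]]
[0.4417, 0.2596, 0.003] [[150.0, 201.0], [424.0, 251.0], [369.0, 324.0], [87.0, 271.0]]
```

The near carrier's corners at (425,262), (370,330) and (90,278) match the model at z = 0 within about 4 px of this 8x crop. The head lies centred and in line, with a clear gap of about 12 mm, so I trim by about 1 mm in each axis, settle and hand in.

Call:
apply_moves:
  steps:
    - {"translation": [-0.002,-0.002,-0.003],"rotation": [0,0,0]}
    - {"translation": [-0.003,-0.004,-0.006],"rotation": [0,0,0]}
    - {"translation": [-0.003,-0.004,-0.006],"rotation": [0,0,0]}
    - {"translation": [-0.003,-0.004,-0.006],"rotation": [0,0,0]}
    - {"translation": [-0.003,-0.004,-0.006],"rotation": [0,0,0]}
    - {"translation": [-0.003,-0.004,-0.006],"rotation": [0,0,0]}
    - {"translation": [-0.003,-0.004,-0.006],"rotation": [0,0,0]}
    - {"translation": [-0.003,-0.004,-0.006],"rotation": [0,0,0]}
    - {"translation": [-0.003,-0.004,-0.006],"rotation": [0,0,0]}
    - {"translation": [-0.003,-0.004,-0.006],"rotation": [0,0,0]}

```text
t: 12.95
eef_pos: [0.4415, 0.2594, 0.1011]
ee_rot: [-3.141, 0.0, -1.093]
force: [-0.1, -0.1, -1.4]
width: 0.0339
gripper_force: 25.0
```

```bash
python3 - <<'E'
from geo import *
s=get_state();print(s["t"],reader(s)[0],abs(s["qd"]).max(),s["width"],s["force"])
print(job_done())
E
```

```text
12.95 [0.44154747 0.25937321 0.02446259] 0.000971021970899243 0.033900310612163635 [-0.13670885 -0.12846065 -1.44742311]
the job is handed in; nothing more can be done
None
```

I zeroed the reader at the tile (about 30 mm off, held about 1.8 s) and handed the job in at 12.95 s with it still in the gripper, upright and still about 10 mm above the loaded cassette, centred and in line by my measurements; the hand-in gave no verdict.

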